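# Try a moulded wedge gauge in the gap of a plate stand

## Task

Lift the freshly moulded wedge gauge out of the open mould by its upright fin, then slide its thin end squarely into the gap between the two plates of the plate stand, near the middle of their width, until it drags snugly on both plates, but do not force it so that the upper plate is pushed up. Finish while still gripping the gauge and holding it wedged at that depth with a light push: do not let go. Leave the other things on the bench alone.

Things in the scene. Friction and masses are not known exactly. Their poses are not given: they have to be found in the camera images.
- gauge: white plastic wedge (all sizes in mm): blade 30 wide (y), flat below, x = -25 to its tip at +105; 10 thick up to x = 25, then sloping 1 in 10 to 2 thick at the tip. Grip fin 44 long (x), 12 thick (y), centred at x = 0, rises from 10 to 48 above the underside. About 60 g. Origin: underside below the fin; z up. Starts loose by 2 mm in the mould's cavity
- gauge_tip (a point): middle of the blade's thin end, at its underside
- mould: (mm) fixed aluminium mould half, 170 (x) x 90 (y) x 30 high, open cavity 134 x 34 x 10 deep in its top (floor 20 above the bench), four bushes 4 high near the corners. The gauge lies along its x, thin end to +x, thick part flush with its top, fin 40 to the -x side of the middle. Origin: centre of underside
- stand: (mm) fixed grey stand with two level aluminium plates one above the other, about 110 x 140, 107 high over its two rear posts. The open side of the gap faces its own -x; the blade goes in along +x. Origin: centre of underside
- gap_mouth (a point): (mm) where the parallel gap begins: on the lower plate's top face (50 above the bench), mid-width, 36 to the -x side of the stand's origin. Axes as the stand's. In front of it (-x) both plates have lead-in lips 9 long that flare 5 down and 5 up; behind it the plates run on 80
- lower_plate: (mm) fixed lower plate, 120 wide (y), top face 50 above the bench. Origin on its top face, above the stand's origin
- upper_plate: (mm) upper plate, 120 wide, 10 thick, on two rear posts; stiff, but slides up if pushed with over about 17 N, and stays there. Origin on its underside above the stand's origin: the gap is its height minus the lower plate's, 4.5 to 8, different each time, so the blade goes snug 25 to 60 past the gap mouth
- tape_roll: roll of yellow labelling tape lying flat, 80 mm across, 13 high; bystander, leave alone
- parafilm_roll: white roll of sealing film, 62 mm across, 50 high; bystander, leave alone
- marker_2: red and white marker lying down, 136 mm long; bystander, leave alone
- forceps: steel forceps lying down, 125 mm long; bystander, leave alone
- bench_timer: small white bench timer, 62 mm high; bystander, leave alone
- reagent_bottle: white bottle with orange screw cap, 68 mm across, 135 high; bystander, leave alone
- notepad: closed notebook, 107 x 150 x 12 mm; bystander, leave alone
Things that resemble listed ones, but are neither listed nor needed, are in the scene too. There is more than one size of the stand; the one meant has the size given above.

How it is judged:
By the outcome, as a careful person would: the job done as asked, in the order asked, and still so for the second after the job is handed in, while the arm keeps its last pose, push and grip.
It also fails if it takes over 48 s, if anything falls off the work surface, if the arm or the gripper's body presses on something with over 40 N, if the wrist force passes 120 N, or if a joint passes its speed limit or range.

## Robot

A 6-joint arm with a two-finger parallel gripper is mounted at the origin on a cart in front of the work surface, level with it; the furniture and walls round the work are solid. World frame = base frame: x ahead of the robot, y to its left, z up, the work surface at z = 0. Lengths are in m, angles in rad, forces in N, time in s.
With the tool pointing down it reaches from about 0.35 to 0.975 m from the base axis. Payload 4.9 kg.
Tool frame: the origin (TCP) lies on the centre line of the jaws, within the pads' length; the fingertips stand ahead of it and the grasp point (between the pads) is the TCP (manip.tip_extent is the z of the fingertips in the tool frame, in m); z points along the fingers, y is the line along which they close (so a half turn about z gives the same grasp; the last joint's range is limited). The gripper opens to 85 mm and grips with 20 to 120 N. Pads are 22 mm wide; open, the fingers measure 114 mm over their backs; the gripper's body (76 mm by 85 mm) begins 54 mm behind the grasp point. The pads swing forward as they close: fully open they stand 13 mm farther back than shut.
Start: joints at [-1.42, 0.053, 1.613, -0, 1.476, -0.119], TCP at [0.167, -0.602, 0.25] pointing down, gripper open.
Joint ranges: [-3.01, 3.01], [-1.01, 2.22], [0.06, 2.58], [-1.02, 4.17], [0.09, 2.62], [-3.14, 3.14]. Speed limits (rad/s): [2.57, 2.57, 3.14, 3.14, 3.14, 3.14].

## Interface

Orientations are given as a unit quaternion [w, x, y, z].
In Python, from plant import manip gives the robot as it stands. The module is installed in compiled form; this text tells all that it offers.
- The arm moves only by the shell command python3 -m crank, which reads ROWS from standard input. ROWS is 1 to 5 rows, parted by semicolons, with the numbers parted by spaces; each row has 7 numbers: the opening from 0.0 (shut) to 1.0 (fully open), then dx, dy, dz in m, then a rotation vector rx, ry, rz in rad; each row shifts and turns the commanded pose from where the row before left it, along the tool's axes as they then stand; what a row does not reach is not made up. A row lasts 1/8 s, in which the tool goes at most 0.0625 m and 0.188 rad, less where a joint would pass 70% of its speed; a pose out of reach is approached as far as the arm can. The fingers move at their own pace and stop on an object; the grip force is fixed at half the most. Time passes only in rows, so rows that do not move let the fingers close. It prints the time, the measured TCP pose, the force, the opening and the grip force at its end. Input that does not fit is refused with a message, and nothing moves.
- manip.state(): the state, without advancing time (a new reading comes with each control period).
- manip.grab_frame(name): name is "scene" or "top"; returns (picture, depth): 400x640x3 uint8, red, green, blue; 400x640 float32, m along the optical axis (not along the pixel's ray), 0 where there is no reading.
- manip.camera_params(name): a dict with "intrinsics" (3x3 intrinsics, pixels), "xyz" and "orientation" of the camera in the world. Camera axes: x right, y down, z forward; pixel columns grow to the right and rows downward; lengths in m; the calibration is good to about 2 mm. A picture is of the moment at which its call begins. camera_params takes no time and is no camera call.
- manip.job_done(): hands the job in; it is judged then, once.
Trained networks look in the newest picture that a camera, given by its name, has taken for a name from the list of things; names that differ only in an ending like _2 or _b are one class to them, and where a whole thing is asked for, a point or a joint stands for the part that bears it (a point fixed in the world has none). Each returns a list of dicts, best first, with "conf" (0 to 1); they miss things now and then, are a little off and sometimes report something else, mostly with a low value. They report only what shows in the picture. A call takes as long as a camera call. They do not tell look-alikes from the thing itself.
- manip.look_for(camera, query): "extent" ([left, top, right, bottom] in pixels, round what is visible of it).
- manip.outline_of(camera, query): "region" (400x640 bool, what is visible of it) and "extent" ([left, top, right, bottom] in pixels, round what is visible of it).
- manip.mark_of(camera, query): "centre" ([row, column] in pixels: a listed point, or the origin of a listed thing).
The state is a dict: "time": time; "joint_pos": joint angles; "joint_vel": joint speeds; "joint_efforts": joint torques, N m; "tool_pos": TCP position; "tool_rot": TCP orientation; "contact_force": force on the tool from outside, world axes, zero at the start; "ft_torque": the same for the moment, N m; "gripper_width": opening from 0.0 (shut) to 1.0 (fully open); "grasp_force": force on a finger pad.
Only numpy, scipy, OpenCV 4.12 (cv2) and the standard library are available. Lean on these libraries where they do the work, as an engineer would, in place of code of your own. Each camera call takes 0.05 s, during which the arm holds its last target. There are 200 camera calls.

## Working session

There is one attempt and no reset: what is moved stays moved. The work goes in short steps, Python scripts to look and compute and a shell command to move; the robot and the scene stay as the last step left them, time stands still between calls to the robot, and variables do not carry over. Pictures are saved under pics/ and viewed, at most 10 in all, crops included, and the job is handed in when it is done.

```bash
mkdir -p pics; cat > h.py <<'E'
import numpy as np, cv2
from plant import manip
from scipy.spatial.transform import Rotation as R
def cam(n):
    p=manip.camera_params(n);q=p["orientation"]
    return np.array(p["intrinsics"]),np.array(p["xyz"]),R.from_quat([q[1],q[2],q[3],q[0]]).as_matrix()
def cloud(n,d):
    K,t,M=cam(n);v,u=np.mgrid[:400,:640]
    c=np.stack([(u-K[0,2])/K[0,0]*d,(v-K[1,2])/K[1,1]*d,d],-1)
    P=c@M.T+t; P[d==0]=np.nan; return P
def proj(n,p):
    K,t,M=cam(n);c=(np.asarray(p)-t)@M; c=c@K.T; return c[...,:2]/c[...,2:]
def save(f,im): cv2.imwrite(f,im[...,::-1])
E
python3 - <<'E'
from h import *
for n in("scene","top"):
    im,d=manip.grab_frame(n);save(f"pics/{n}0.png",im);np.savez(f"{n}0.npz",im=im,d=d)
    print(n,cam(n)[1],cam(n)[2].round(3).tolist(),cam(n)[0].tolist())
    P=cloud(n,d)
    for q in("gauge","mould","stand","gap_mouth","gauge_tip"):
        for r in manip.mark_of(n,q)[:3]:
            v,u=map(int,r["centre"]);print(q,r["conf"],v,u,P[min(v,399),min(u,639)].round(3))
print(manip.state(),manip.tip_extent)
E
```

```text
scene [-0.2255338   0.51059948  1.31596453] [[-0.587, -0.649, 0.484], [-0.809, 0.463, -0.362], [0.011, -0.604, -0.797]] [[489.5569646532606, 0.0, 318.1906348519858], [0.0, 489.5569646532606, 199.30922558972728], [0.0, 0.0, 1.0]]
gauge 0.6 241 244 [0.555 0.21  0.035]
mould 0.66 235 238 [0.589 0.212 0.028]
stand 0.94 179 343 [ 0.555 -0.173  0.065]
stand 0.93 199 408 [0.149 0.004 0.527]
stand 0.63 282 282 [0.361 0.197 0.053]
gap_mouth 0.82 176 348 [ 0.554 -0.194  0.067]
gap_mouth 0.61 285 281 [0.359 0.202 0.043]
gauge_tip 0.76 215 226 [0.678 0.205 0.028]
top [ 0.42648597 -0.09471975  1.43338737] [[0.01, -0.995, 0.099], [-1.0, -0.01, 0.001], [0.0, -0.099, -0.995]] [[424.53978769576605, 0.0, 320.10821491809975], [0.0, 424.53978769576605, 204.49608776324268], [0.0, 0.0, 1.0]]
gauge 0.75 204 229 [0.56  0.2   0.071]
mould 0.63 192 232 [0.604 0.2   0.032]
mould 0.57 178 296 [ 0.659 -0.01  -0.005]
mould 0.52 198 354 [ 0.584 -0.203  0.066]
stand 0.89 256 393 [ 0.398 -0.332  0.044]
stand 0.61 198 350 [ 0.585 -0.19   0.063]
stand 0.6 254 233 [0.4   0.187 0.048]
gap_mouth 0.94 208 352 [ 0.552 -0.1
[... 161 characters left out ...]
_pos': array([-1.41998938e+00,  5.26990620e-02,  1.61289804e+00,  3.05407590e-05,
        1.47597351e+00, -1.19021233e-01]), 'joint_vel': array([-0.00122395, -0.0010777 ,  0.000334  , -0.00148328, -0.00289302,
        0.00060915]), 'joint_efforts': array([-4.84616266e-04, -3.93407893e+01, -3.70230746e+01, -4.21155949e-05,
        7.59106024e-04,  2.16150276e-06]), 'tool_pos': array([ 0.16659743, -0.60237673,  0.25030533]), 'tool_rot': array([1.07751410e-05, 9.90913084e-01, 1.34503751e-01, 1.53749783e-05]), 'contact_force': array([-0.36126009, -0.2962166 , -0.56905178]), 'ft_torque': array([-0.01518345, -0.04098475, -0.02588092]), 'grasp_force': 0.0, 'gripper_width': 1.0020976182365464} 0.019
```

View pics/scene0.png

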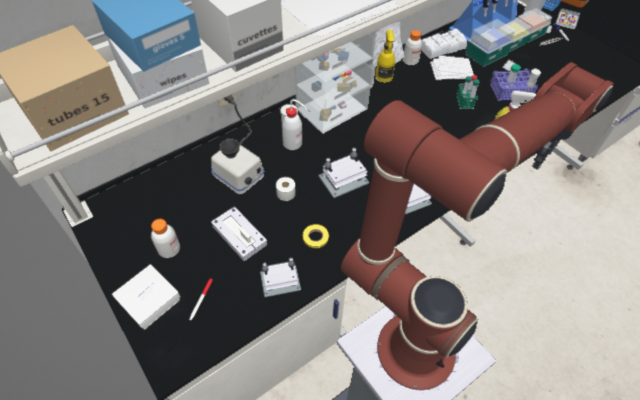

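View pics/top0.png

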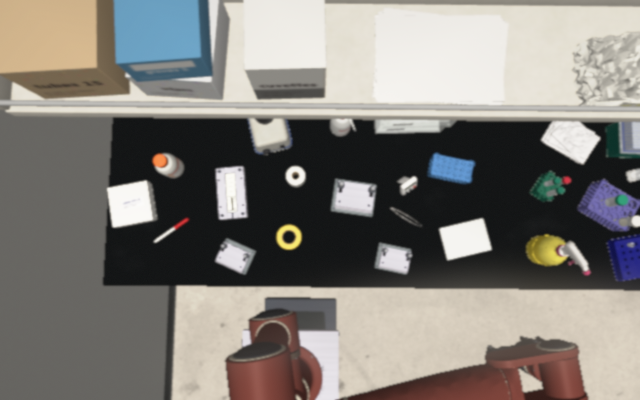

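The scene shows the mould with the gauge at top pixel (231,192). There are three stand candidates in the top view: (354,197) large, (393,257) small and (235,255) small. I'll measure their sizes next and confirm with a crop.

```bash
python3 - <<'E'
from h import *
S={n:np.load(n+"0.npz") for n in("scene","top")}
for n,boxes in {"top":dict(A=(325,170,385,225),B=(370,235,420,280),C=(210,232,262,280),mould=(205,155,255,225)),"scene":dict(A=(312,143,375,200),mould=(205,200,272,262))}.items():
    P=cloud(n,S[n]["d"])
    for k,(a,b,c,d) in boxes.items():
        Q=P[b:d,a:c].reshape(-1,3);Q=Q[~np.isnan(Q[:,0])]
        print(n,k,"zmax",Q[:,2].max().round(3),"hist",np.histogram(Q[:,2],bins=np.arange(-.01,.125,.005))[0].tolist())
        for lo,hi in((.01,.2),(.05,.08)) if k!="mould" else ((.012,.04),(.045,.08)):
            m=Q[(Q[:,2]>lo)&(Q[:,2]<hi)]
            if len(m)>8:
                r=cv2.minAreaRect(m[:,:2].astype(np.float32));print("  ",lo,len(m),np.round(r[0],4),np.round(r[1],4),round(r[2],2),"medz",np.median(m[:,2]).round(4))
im=np.hstack([cv2.resize(S["top"]["im"][165:230,320:390],None,fx=5.7,fy=5.7,interpolation=2),cv2.resize(S["scene"]["im"][140:205,310:380],None,fx=5.7,fy=5.7,interpolation=2)])
im2=np.hstack([cv2.resize(S["top"]["im"][160:225,197:267],None,fx=5.7,fy=5.7,interpolation=2)[:230*0+370],cv2.resize(S["scene"]["im"][200:265,205:275],None,fx=5.7,fy=5.7,interpolation=2)[:370]])
o=np.vstack([im[:370],im2]);save("pics/crop1.png",cv2.resize(o,(640,590)))
E
```

```text
top A zmax 0.119 hist [95, 908, 876, 245, 120, 12, 0, 0, 0, 0, 9, 5, 1, 43, 388, 423, 51, 39, 37, 6, 2, 2, 3, 16, 3, 1]
   0.01 1161 [ 0.5931 -0.2062] [0.1383 0.1099] 83.18 medz 0.065
   0.05 945 [ 0.5896 -0.2062] [0.1214 0.0896] 82.56 medz 0.0653
top B zmax 0.086 hist [70, 682, 644, 184, 34, 0, 0, 3, 5, 2, 51, 308, 184, 28, 24, 4, 1, 7, 9, 2, 0, 0, 0, 0, 0, 0]
   0.01 662 [ 0.3909 -0.337 ] [0.1044 0.0833] 78.33 medz 0.0491
   0.05 248 [ 0.3882 -0.3367] [0.0912 0.0682] 79.85 medz 0.0524
top C zmax 0.086 hist [90, 718, 783, 216, 39, 2, 0, 4, 7, 8, 45, 269, 221, 34, 30, 6, 0, 5, 8, 1, 0, 0, 0, 0, 0, 0]
   0.01 679 [0.386  0.1858] [0.1008 0.0931] 67.28 medz 0.0495
   0.05 296 [0.3908 0.1874] [0.0939 0.0661] 66.75 medz 0.0523
top mould zmax 0.074 hist [85, 818, 1024, 139, 22, 33, 138, 535, 526, 83, 9, 6, 5, 6, 9, 28, 15, 0, 0, 0, 0, 0, 0, 0, 0, 0]
   0.012 1329 [0.604  0.2038] [0.1708 0.0913] 5.75 medz 0.0297
   0.045 69 [0.564 0.199] [0.0432 0.0122] 0.82 medz 0.0661
scene A zmax 0.678 hist [134, 874, 882, 288, 174, 29, 6, 1, 3, 7, 26, 67, 27, 63, 308, 288, 48, 29, 37, 9, 8, 7, 9, 8, 2, 0]
   0.01 1156 [ 0.588  -0.1986] [0.1491 0.1075] 82.53 medz 0.0633
   0.05 763 [ 0.5861 -0.2076] [0.1256 0.0934] 82.58 medz 0.0648
scene mould zmax 0.074 hist [152, 1216, 1170, 154, 44, 51, 175, 576, 456, 52, 8, 12, 7, 6, 22, 28, 12, 0, 0, 0, 0, 0, 0, 0, 0, 0]
   0.012 1337 [0.6014 0.203 ] [0.1758 0.0928] 5.88 medz 0.0289
   0.045 87 [0.5607 0.199 ] [0.0462 0.0143] 7.7 medz 0.0644
```

View pics/crop1.png

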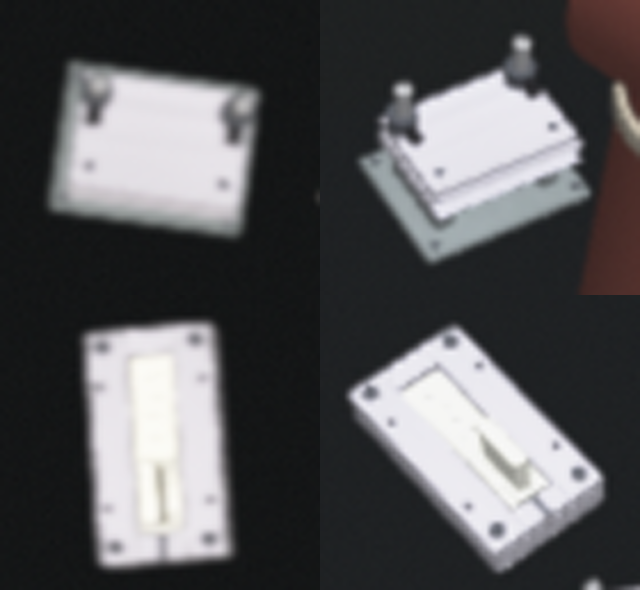

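Measured footprints: the stand at top pixel (354,197) is 138 x 110 mm with posts about 107+ high, and its plate is 121 x 90. The look-alikes at (393,257) and (235,255) are only about 104 x 83 and 86 high. So (354,197) is the one meant, and the crop confirms it: two rear posts, open side toward the robot. The mould at (231,192) is 171 x 91, with the fin at (0.564,0.199) and its top at about 0.067. Next I triangulate the marks and start moving.

```bash
python3 - <<'E'
from h import *
from scipy.optimize import least_squares
def tri(a,b):
    f=lambda p:np.r_[proj("top",p)-a[::-1],proj("scene",p)-b[::-1]]
    r=least_squares(f,[.5,0,.05]);return r.x.round(4),r.fun.round(1)
def best(n,q,near):
    c=[r["centre"] for r in manip.mark_of(n,q)];c=[np.array(x) for x in c];c.sort(key=lambda x:np.linalg.norm(x-near));return c[0]
for n in("top","scene"): manip.grab_frame(n)
for q,a,b in(("gauge",(204,229),(241,244)),("gauge_tip",(171,233),(215,226)),("gap_mouth",(208,352),(176,348)),("upper_plate",(197,352),(176,345)),("lower_plate",(197,352),(176,345)),("stand",(197,352),(178,344)),("mould",(192,231),(235,239))):
    try: print(q,*tri(best("top",q,a),best("scene",q,b)))
    except Exception as e: print(q,e)
E
echo '0.7 0.04 -0.0445 0.0033 0 0 0;0.7 0.04 -0.0445 0.0033 0 0 0;0.7 0.04 -0.0445 0.0033 0 0 0;0.7 0.04 -0.0445 0.0033 0 0 0;0.7 0.04 -0.0445 0.0033 0 0 0' | python3 -m crank
```

```text
gauge [0.5626 0.2028 0.0361] [-1.3 -1.2  1.6  0.3]
gauge_tip [0.6687 0.2067 0.025 ] [-0.6 -0.6  0.8  0.2]
gap_mouth [ 0.5468 -0.1973  0.0644] [-0.6 -0.5  0.8  0.1]
upper_plate [ 0.5876 -0.2053  0.0555] [-0.8 -0.7  1.1  0.1]
lower_plate list index out of range
stand [ 0.5806 -0.1998  0.038 ] [ 0.8  0.8 -1.2 -0.1]
mould [ 0.6114  0.2027 -0.0106] [ 0.9  0.8 -1.1 -0.2]
time: 1.98
tool_pos: [0.3006, -0.3329, 0.2339]
tool_rot: [0.0, 0.991, 0.134, 0.0]
contact_force: [0.8, -0.8, 0.4]
gripper_width: 0.703
grasp_force: 0.0
```

```bash
echo '0.7 0.04 -0.0445 0.0033 0 0 0;0.7 0.04 -0.0445 0.0033 0 0 0;0.7 0.04 -0.0445 0.0033 0 0 0;0.7 0.04 -0.0445 0.0033 0 0 0;0.7 0.04 -0.0445 0.0033 0 0 0' | python3 -m crank; echo '0.7 0.04 -0.0445 0.0033 0 0 0;0.7 0.04 -0.0445 0.0033 0 0 0;0.7 0.04 -0.0445 0.0033 0 0 0;0.7 0.04 -0.0445 0.0033 0 0 0.085;0.7 0.04 -0.0445 0.0033 0 0 0.085' | python3 -m crank;echo '0.7 0 0 0 0 0 0' | python3 -m crank
```

```text
time: 2.6
tool_pos: [0.4342, -0.065, 0.2177]
tool_rot: [0.0, 0.991, 0.135, 0.001]
contact_force: [1.2, -0.3, -0.3]
gripper_width: 0.698
grasp_force: 0.0
time: 3.22
tool_pos: [0.5721, 0.2006, 0.2009]
tool_rot: [0.0, 0.999, 0.049, 0.0]
contact_force: [0.8, 0.1, 0.3]
gripper_width: 0.703
grasp_force: 0.0
time: 3.35
tool_pos: [0.5721, 0.2014, 0.1994]
tool_rot: [-0.0, 0.999, 0.052, -0.001]
contact_force: [-0.7, -0.2, -0.4]
gripper_width: 0.697
grasp_force: 0.0
```

```bash
echo '0.7 -0.009 0.0006 0.045 0 0 0;0.7 0 0 0.045 0 0 0;0.7 0 0 0.035 0 0 0;0.7 0 0 0.018 0 0 0;0.7 0 0 0 0 0 0' | python3 -m crank; echo '0 0 0 0 0 0 0;0 0 0 0 0 0 0;0 0 0 0 0 0 0;0 0 0 0 0 0 0;0 0 0 0 0 0 0' | python3 -m crank
```

```text
time: 3.98
tool_pos: [0.5617, 0.1963, 0.0569]
tool_rot: [0.0, 0.999, 0.05, -0.001]
contact_force: [0.1, 0.4, 0.6]
gripper_width: 0.701
grasp_force: 0.0
time: 4.6
tool_pos: [0.5636, 0.1976, 0.0594]
tool_rot: [-0.001, 0.999, 0.05, 0.001]
contact_force: [-0.5, 2.4, 6.1]
gripper_width: 0.127
grasp_force: 60.7
```

```bash
echo '0 0 0 -0.005 0 0 0;0 0 0 -0.01 0 0 0;0 0 0 -0.02 0 0 0;0 0 0 -0.04 0 0 0;0 0 0 -0.045 0 0 0' | python3 -m crank; echo '0 0 0 0 0 0 0' | python3 -m crank; python3 - <<'E'
from h import *
s=manip.state();print(s["tool_pos"],s["tool_rot"],s["contact_force"],s["grasp_force"],s["ft_torque"])
for n in("scene","top"):
    im,d=manip.grab_frame(n);np.savez(n+"1.npz",im=im,d=d);P=cloud(n,d)
    u,v=proj(n,[.62,.2,.15]).astype(int);u=max(60,min(u,580));v=max(50,min(v,350))
    save(f"pics/l_{n}.png",cv2.resize(im[v-50:v+50,u-60:u+60],None,fx=5,fy=5,interpolation=2));print(n,u,v)
E
```

```text
time: 5.22
tool_pos: [0.5621, 0.1962, 0.1796]
tool_rot: [0.001, 0.999, 0.05, -0.0]
contact_force: [1.3, 0.1, -1.0]
gripper_width: 0.126
grasp_force: 59.8
time: 5.35
tool_pos: [0.5657, 0.1971, 0.1849]
tool_rot: [-0.0, 0.999, 0.05, 0.005]
contact_force: [-0.0, -0.5, -0.9]
gripper_width: 0.127
grasp_force: 59.8
[0.56570995 0.19711628 0.18492433] [-3.54296496e-04  9.98741761e-01  4.98485202e-02  5.46753584e-03] [-0.01374482 -0.47533284 -0.91456122] 59.83633875846863 [-0.01854595  0.00775115  0.00642644]
scene 231 203
top 224 181
```

View pics/l_scene.png

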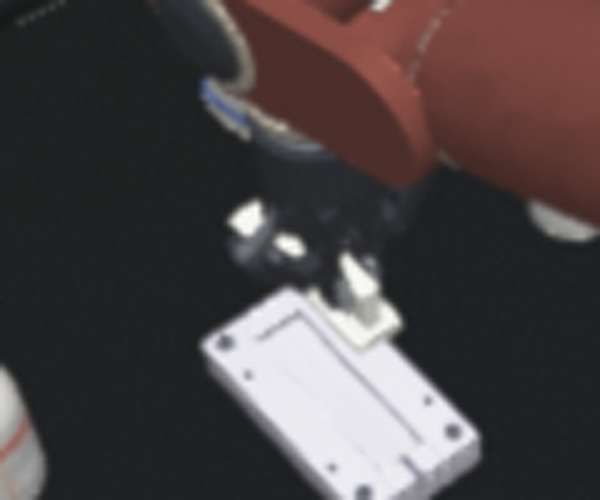

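View pics/l_top.png

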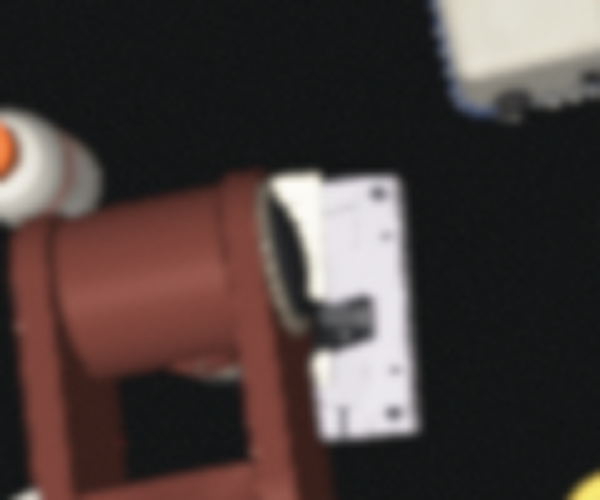

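The gauge is out of the mould, which now shows an empty cavity. In the top crop the blade tip shows at about (300,185), ahead of the gripper, and it looks straight. I'll check its height and tilt from the depth images.

```bash
python3 - <<'E'
from h import *
s=np.array([manip.state()["tool_pos"] for _ in range(5)]);print(s.std(0))
t=np.array([.5636,.197,.183]);yaw=np.radians(5.7)
Rz=np.array([[np.cos(yaw),np.sin(yaw)],[-np.sin(yaw),np.cos(yaw)]])
for n in("scene","top"):
    S=np.load(n+"1.npz");P=cloud(n,S["d"]).reshape(-1,3);im=S["im"].reshape(-1,3).astype(int)
    g=(P[:,:2]-t[:2])@Rz.T
    m=(abs(g[:,1])<.022)&(g[:,0]>-.035)&(g[:,0]<.12)&(P[:,2]>.125)&(P[:,2]<.19)&(im.min(1)>110)
    o=np.c_[g[m],P[m][:,2]]*1000
    print(n,m.sum());print(o[np.argsort(o[:,0])][::max(1,m.sum()//22)].round(0).astype(int).tolist())
E
```

```text
[0. 0. 0.]
scene 172
[[-26, 14, 159], [-23, 7, 149], [-22, 5, 156], [-22, 1, 157], [-21, 11, 156], [-20, -2, 168], [-19, 0, 174], [-18, 14, 145], [-17, 3, 164], [-16, -14, 156], [-13, 5, 156], [-12, 7, 182], [-10, 6, 184], [-9, 8, 184], [-7, 10, 189], [-5, 15, 172], [0, 10, 152], [5, 13, 155], [12, 12, 152], [23, 14, 156], [62, -2, 151], [70, 3, 153], [94, 12, 151], [101, 11, 149], [104, 5, 146]]
top 133
[[-22, -16, 155], [-16, -15, 149], [-12, -15, 146], [-7, -11, 154], [30, -13, 153], [36, -16, 151], [43, -13, 150], [52, -11, 149], [59, -14, 147], [65, -14, 147], [71, -12, 148], [74, -9, 149], [79, -3, 146], [83, -13, 150], [86, -10, 151], [90, -7, 148], [91, 5, 148], [95, 0, 145], [98, 2, 146], [100, 2, 149], [103, -10, 146], [105, 0, 142], [106, -7, 146]]
```

```bash
echo '0 -0.0246 0.0453 0 0 0 0;0 -0.0246 0.0453 0 0 0 0;0 -0.0246 0.0453 0 0 0 0;0 -0.0246 0.0453 0 0 0 0;0 -0.0246 0.0453 0 0 0 0' | python3 -m crank; echo '0 -0.0246 0.0453 0 0 0 0;0 -0.0246 0.0453 0 0 0 0;0 -0.0246 0.0453 0 0 0 0;0 0 0 0.01 0 0 0.1135;0 0 0 0.01 0 0 0.1135' | python3 -m crank;for i in 1 2 3; do echo '0 0 0 0 0 0 0' | python3 -m crank;done
```

```text
time: 6.08
tool_pos: [0.4606, -0.0419, 0.176]
tool_rot: [-0.0, 0.999, 0.05, -0.002]
contact_force: [0.3, -0.5, -0.9]
gripper_width: 0.127
grasp_force: 59.9
time: 6.7
tool_pos: [0.4013, -0.1836, 0.156]
tool_rot: [-0.001, 0.998, -0.067, -0.002]
contact_force: [0.7, 1.0, -1.0]
gripper_width: 0.131
grasp_force: 59.9
time: 6.82
tool_pos: [0.4011, -0.1826, 0.1554]
tool_rot: [-0.001, 0.998, -0.063, -0.002]
contact_force: [-0.3, -0.3, -0.2]
gripper_width: 0.124
grasp_force: 59.8
time: 6.95
tool_pos: [0.4025, -0.183, 0.1573]
tool_rot: [-0.0, 0.998, -0.063, -0.001]
contact_force: [-0.2, -0.1, -1.5]
gripper_width: 0.13
grasp_force: 59.8
time: 7.08
tool_pos: [0.403, -0.1832, 0.1581]
tool_rot: [0.0, 0.998, -0.063, 0.0]
contact_force: [0.1, 0.7, -1.2]
gripper_width: 0.128
grasp_force: 59.8
```

```bash
echo '0 0 0 0.03 0 0 0;0 0 0 0.025 0 0 0;0 0 0 0.0135 0 0 0;0 0 0 0 0 0 0;0 0 0 0 0 0 0' | python3 -m crank; python3 - <<'E'
from h import *
t=np.array([.403,-.183,.089]);yaw=np.radians(-7.3)
c,s_=np.cos(yaw),np.sin(yaw);Rz=np.array([[c,s_],[-s_,c]])
ims=[]
for n in("scene","top"):
    im,d=manip.grab_frame(n);np.savez(n+"2.npz",im=im,d=d)
    P=cloud(n,d).reshape(-1,3);g=(P[:,:2]-t[:2])@Rz.T;w=im.reshape(-1,3).astype(int)
    m=(abs(g[:,1])<.022)&(g[:,0]>.03)&(g[:,0]<.115)&(P[:,2]>.03)&(P[:,2]<.075)
    o=np.c_[g[m],P[m][:,2]]*1000
    print(n,m.sum());print(o[np.argsort(o[:,0])][::max(1,m.sum()//14)].round(0).astype(int).tolist())
    # stand plate
    m=(abs(g[:,1])<.1)&(g[:,0]>.125)&(g[:,0]<.26)&(P[:,2]>.057)&(P[:,2]<.075);q=np.c_[g[m]*1000]
    r=cv2.minAreaRect(q.astype(np.float32));print("plate in gauge frame",np.round(r[0],1),np.round(r[1],1),round(r[2],2),"z",np.median(P[m][:,2]).round(4))
    u,v=proj(n,[.53,-.2,.06]).astype(int);ims.append(cv2.resize(im[v-45:v+45,u-40:u+40],None,fx=5,fy=5,interpolation=2))
save("pics/app.png",cv2.resize(np.hstack(ims),(800,450)))
E
```

```text
time: 7.7
tool_pos: [0.4036, -0.1837, 0.0905]
tool_rot: [0.0, 0.998, -0.063, 0.001]
contact_force: [0.7, -0.8, 0.5]
gripper_width: 0.132
grasp_force: 59.8
scene 75
[[31, 13, 62], [41, 13, 55], [52, 14, 54], [57, 15, 54], [74, 16, 62], [82, -12, 57], [85, -14, 58], [87, -4, 51], [88, -12, 56], [91, -14, 57], [93, -11, 55], [95, 14, 53], [97, 6, 61], [101, 0, 54], [103, -1, 57]]
plate in gauge frame [185.2   0.3] [ 91.5 123.1] 0.48 z 0.0653
top 107
[[61, -14, 56], [70, -6, 58], [74, -15, 56], [77, -14, 60], [80, 15, 54], [82, -1, 54], [84, 6, 58], [87, 10, 58], [89, 14, 64], [92, -3, 52], [94, 4, 56], [97, -12, 53], [99, 14, 57], [102, -5, 52], [104, 5, 51], [107, 9, 54]]
plate in gauge frame [187.7   0.6] [120.2  89.1] 89.54 z 0.065
```

View pics/app.png

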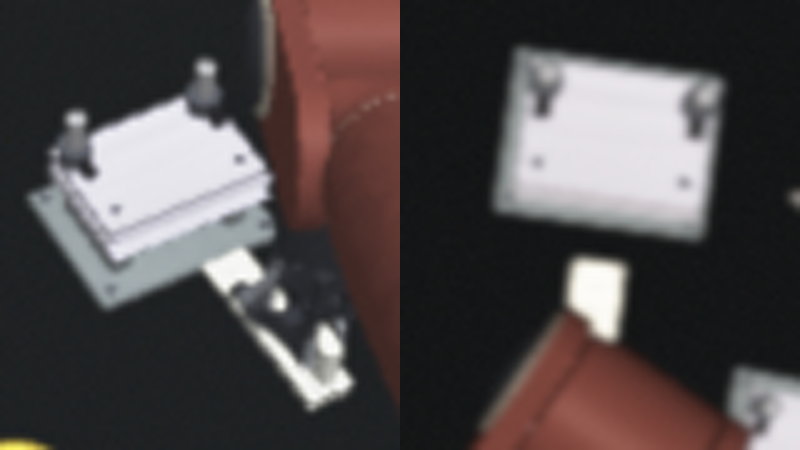

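The views show the blade in line with the stand: about 0.5° and 0.5 mm off, with the tip about 45 mm short of the gap mouth. The gap is about 5 mm, so I'm entering it.

```bash
echo '0 0.02 0 0 0 0 0;0 0.015 0 0 0 0 0;0 0.007 0 0 0 0 0;0 0.005 0 0 0 0 0;0 0.005 0 0 0 0 0' | python3 -m crank; echo '0 0 0 0.0005 0 0 0;0 0 0 0 0 0 0' | python3 -m crank;echo '0 0 0 0.0005 0 0 0;0 0 0 0 0 0 0' | python3 -m crank;echo '0 0 0 0.0005 0 0 0;0 0 0 0 0 0 0' | python3 -m crank
```

```text
time: 8.43
tool_pos: [0.4545, -0.1899, 0.0895]
tool_rot: [0.0, 0.998, -0.064, 0.0]
contact_force: [-0.8, 0.0, -0.8]
gripper_width: 0.131
grasp_force: 59.9
time: 8.68
tool_pos: [0.4547, -0.19, 0.0892]
tool_rot: [0.0, 0.998, -0.064, 0.001]
contact_force: [0.1, -1.1, 1.4]
gripper_width: 0.126
grasp_force: 60.0
time: 8.93
tool_pos: [0.4546, -0.1901, 0.0889]
tool_rot: [0.0, 0.998, -0.064, 0.0]
contact_force: [-1.0, -0.4, 3.9]
gripper_width: 0.123
grasp_force: 60.5
time: 9.18
tool_pos: [0.4545, -0.19, 0.0883]
tool_rot: [0.0, 0.998, -0.064, 0.0]
contact_force: [-1.8, 1.1, 5.3]
gripper_width: 0.13
grasp_force: 60.9
```

```bash
echo '0 0.004 0 -0.0008 0 0 0;0 0.004 0 0 0 0 0;0 0 0 0 0 0 0' | python3 -m crank; echo '0 0.003 0 0 0 0 0;0 0 0 0 0 0 0' | python3 -m crank;echo '0 0.003 0 0 0 0 0;0 0 0 0 0 0 0' | python3 -m crank
```

```text
time: 9.55
tool_pos: [0.4627, -0.191, 0.0887]
tool_rot: [0.0, 0.998, -0.064, 0.0]
contact_force: [-0.1, -0.2, 3.7]
gripper_width: 0.134
grasp_force: 60.5
time: 9.8
tool_pos: [0.4655, -0.1913, 0.0887]
tool_rot: [0.0, 0.998, -0.064, 0.0]
contact_force: [-0.6, -0.2, 4.1]
gripper_width: 0.13
grasp_force: 60.6
time: 10.05
tool_pos: [0.4684, -0.1917, 0.0887]
tool_rot: [0.0, 0.998, -0.064, 0.0]
contact_force: [-2.2, -0.3, 4.4]
gripper_width: 0.128
grasp_force: 60.7
```

```bash
for i in 1 2 3; do echo '0 0.002 0 0 0 0 0;0 0 0 0 0 0 0' | python3 -m crank | grep -E "pos|contact";done
```

```text
tool_pos: [0.4703, -0.1919, 0.0887]
contact_force: [-1.7, -0.5, 6.0]
tool_pos: [0.4723, -0.1922, 0.0887]
contact_force: [-2.2, -0.3, 4.7]
tool_pos: [0.4743, -0.1925, 0.0888]
contact_force: [-2.9, 0.2, 5.6]
```

```bash
for i in 1 2 ; do echo '0 0.002 0 0 0 0 0;0 0 0 0 0 0 0' | python3 -m crank | grep -E "pos|contact";done
```

```text
tool_pos: [0.4763, -0.1927, 0.0888]
contact_force: [-3.1, 0.3, 6.0]
tool_pos: [0.4782, -0.1929, 0.0888]
contact_force: [-2.5, 0.8, 5.5]
```

```bash
echo '0 0.002 0 0 0 0 0;0 0 0 0 0 0 0' | python3 -m crank | grep -E "pos|contact|rot"; python3 - <<'E'
from h import *
im,d=manip.grab_frame("scene");P=cloud("scene",d).reshape(-1,3);g=P-[.588,-.207,0];a=np.radians(-7.3)
x=g[:,0]*np.cos(a)+g[:,1]*np.sin(a);y=-g[:,0]*np.sin(a)+g[:,1]*np.cos(a)
for S in(P,cloud("scene",np.load("scene2.npz")["d"]).reshape(-1,3)):
    m=(abs(x)<.03)&(abs(y)<.045)&(P[:,2]>.055)&(P[:,2]<.08);print(S[m][:,2].mean(),m.sum())
E
```

```text
tool_pos: [0.4802, -0.1932, 0.0888]
tool_rot: [0.0, 0.998, -0.064, -0.0]
contact_force: [-1.3, 0.1, 6.1]
0.06552617224740025 307
nan 307
```

```bash
for i in 1 2; do echo '0 0.0015 0 0 0 0 0;0 0 0 0 0 0 0' | python3 -m crank | grep -E "pos|contact";done
```

```text
tool_pos: [0.4816, -0.1934, 0.0888]
contact_force: [-1.9, 0.6, 5.3]
tool_pos: [0.4831, -0.1936, 0.0889]
contact_force: [-4.0, 0.8, 5.6]
```

```bash
for i in 1 2; do echo '0 0.0015 0 0 0 0 0;0 0 0 0 0 0 0' | python3 -m crank | grep -E "pos|contact";done
```

```text
tool_pos: [0.4843, -0.1937, 0.0889]
contact_force: [-4.0, 1.2, 6.7]
tool_pos: [0.485, -0.1938, 0.0889]
contact_force: [-8.1, 1.2, 10.6]
```

```bash
echo '0 0 0 -0.0006 0 0 0;0 0 0 0 0 0 0' | python3 -m crank | grep -E "pos|contact|rot"; python3 - <<'E'
from h import *
print(manip.state()["ft_torque"])
a=np.radians(-7.3)
D={}
for n in("scene","top"):
    im,d=manip.grab_frame(n)
    Q=cloud(n,np.load(n+"0.npz")["d"]);P=cloud(n,d)
    for k,S in(("before",Q),("now",P)):
        g=S-[.588,-.207,0];x=g[...,0]*np.cos(a)+g[...,1]*np.sin(a);y=-g[...,0]*np.sin(a)+g[...,1]*np.cos(a)
        m=(abs(x)<.03)&(abs(y)<.04)&(S[...,2]>.05)&(S[...,2]<.08);print(n,k,S[m][:,2].mean(),m.sum(),S[m][:,2].std())
    if n=="scene":
        u,v=proj(n,[.52,-.2,.06]).astype(int);save("pics/in.png",cv2.resize(im[v-40:v+40,u-45:u+45],None,fx=7,fy=7,interpolation=2))
E
```

```text
tool_pos: [0.485, -0.1938, 0.089]
tool_rot: [-0.0, 0.998, -0.063, -0.002]
contact_force: [-5.5, 0.5, 7.4]
[-0.04344588  0.57104454  0.00184357]
scene before 0.06539923747808195 321 0.003039877583818342
scene now 0.06566521816769083 261 0.003307350800553981
top before 0.06539388344344207 454 0.0026997729546690227
top now 0.06526254400433838 379 0.0027951160671349983
```

View pics/in.png

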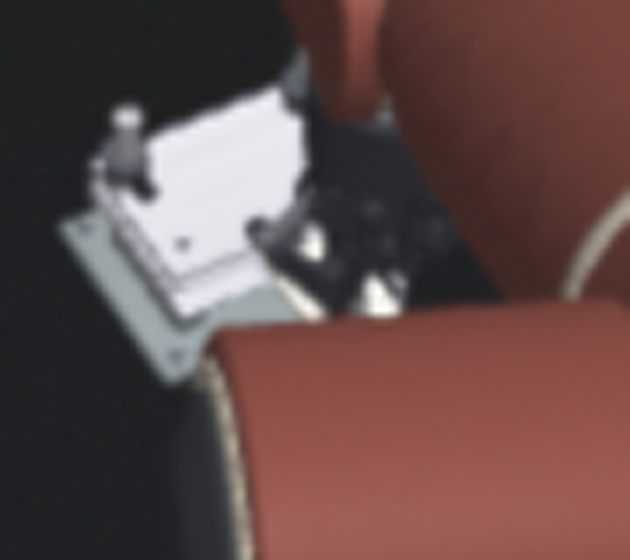

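The picture shows the blade inside the gap at (270,280), and the upper plate's height is unchanged (65.4 before, 65.5 now). I'll make one small further push to confirm that it's snug.

```bash
echo '0 0.0008 0 0 0 0 0;0 0 0 0 0 0 0' | python3 -m crank | grep -E "pos|contact|rot";echo '0 0 0 0 0 0 0' | python3 -m crank | grep -E "pos|contact|rot"
```

```text
tool_pos: [0.4851, -0.1938, 0.0891]
tool_rot: [-0.0, 0.998, -0.063, -0.003]
contact_force: [-9.5, 1.4, 10.5]
tool_pos: [0.4851, -0.1938, 0.0891]
tool_rot: [-0.0, 0.998, -0.063, -0.003]
contact_force: [-9.4, 1.3, 9.7]
```

```bash
echo '0 -0.0005 0 0 0 0 0;0 0 0 0 0 0 0' | python3 -m crank | grep -E "pos|contact|grasp";echo '0 0 0 0 0 0 0;0 0 0 0 0 0 0' | python3 -m crank | grep -E "pos|contact|rot"
```

```text
tool_pos: [0.4851, -0.1938, 0.0891]
contact_force: [-7.3, 0.8, 8.0]
grasp_force: 61.2
tool_pos: [0.4851, -0.1938, 0.089]
tool_rot: [-0.0, 0.998, -0.063, -0.002]
contact_force: [-7.2, 0.7, 8.2]
```

The gauge is steady under a light push of about 7 N, so I'm handing in.

```bash
python3 -c "
from plant import manip
print(manip.job_done())"
```

```text
the job is handed in; nothing more can be done
None
```

The gauge is wedged snugly about 37 mm past the gap mouth, square and near mid-width. It is still gripped under a push of about 7 N, the upper plate measured unmoved shortly before the final push, and the job is handed in.

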